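# Set a shutter shaft flat-up in the drilling jig and clamp it

### The arm

A 6-joint arm with a two-finger parallel gripper is mounted at the origin on the work surface. World frame = base frame: x ahead of the robot, y to its left, z up, the work surface at z = 0. Lengths are in m, angles in rad, forces in N, time in s.
With the tool pointing down it reaches from about 0.275 to 0.85 m from the base axis. Payload 5.2 kg.
Tool frame: the origin (TCP) lies at the very end of the fingers, on their centre line; the grasp point (between the pads) lies ctrl.pinch_z behind it (ctrl.pinch_z is the distance from the TCP to the grasp point, in m); z points along the fingers, y is the line along which they close (so a half turn about z gives the same grasp; the last joint's range is limited). The gripper opens to 85 mm and grips with 20 to 120 N. Pads are 22 mm wide; open, the fingers measure 114 mm over their backs; the gripper's body (76 mm by 85 mm) begins 54 mm behind the grasp point. The pads swing forward as they close: fully open they stand 13 mm farther back than shut.
Start: joints at [-1.5, 0.259, 1.535, -0, 1.348, -0.203], TCP at [0.149, -0.53, 0.231] pointing down, gripper open.
Joint ranges: [-3.14, 3.14], [-0.91, 2.08], [0.19, 2.58], [-1.22, 4.36], [0.22, 2.71], [-3.12, 3.12]. Speed limits (rad/s): [2.57, 2.57, 3.14, 3.14, 3.14, 3.14].

### API

Orientations are given as [roll, pitch, yaw] about the fixed x, y, z axes, in that order (R = Rz(yaw) Ry(pitch) Rx(roll)).
In Python, from rig import telemetry, vision, workorder, models, ctrl gives the robot as it stands.
- The arm moves only by the tool arm_command, never from a script. Its argument "moves" is a list of rows, each a list of 3 entries, a list of its own where there are three numbers: the opening, from -1 (shut) to 1 (fully open), then the shift along the tool's x, y, z in mm, then the turn, a rotation vector about the tool's x, y, z in rad. In form: [[jaw, [tx, ty, tz], [wx, wy, wz]], ...]. A call has 1 to 20 rows; each row shifts and turns the commanded pose from where the row before left it, along the tool's axes as they then stand; what a row does not reach is not made up. A row lasts 1/8 s, in which the tool goes at most 62.5 mm and 10.7 degrees, less where a joint would pass 70% of its speed; a pose out of reach is approached as far as the arm can. A call with a gripper value outside its range is refused whole. The fingers move at their own pace and stop on an object; "newtons" is the grip in N (left out, the last holds). Time passes only in rows, so rows that do not move let the fingers close. It gives the time, the measured TCP pose, the force, the opening and the grip force at its end, in the units of the state.
- telemetry.get_state(): the state, without advancing time (a new reading comes with each control period).
- vision.read_camera(name): name is "scene" or "top"; returns (picture, depth): 400x640x3 uint8, red, green, blue; 400x640 float32, m along the optical axis (not along the pixel's ray), 0 where there is no reading.
- vision.camera_params(name): a dict with "fx", "fy", "cx", "cy" (pixels), "R" (3x3) and "t" (3): a world point X has camera coordinates R X + t. Camera axes: x right, y down, z forward; pixel columns grow to the right and rows downward; lengths in m; the calibration is good to about 2 mm. A picture is of the moment at which its call begins. camera_params takes no time and is no camera call.
- workorder.sign_off(): hands the job in; it is judged then, once.
Trained networks look in the newest picture that a camera, given by its name, has taken for a name from the list of things; names that differ only in an ending like _2 or _b are one class to them, and where a whole thing is asked for, a point or a joint stands for the part that bears it (a point fixed in the world has none). Each returns a list of dicts, best first, with "conf" (0 to 1); they miss things now and then, are a little off and sometimes report something else, mostly with a low value. They report only what shows in the picture. A call takes as long as a camera call.
- models.outline_of(camera, query): "pixels" (400x640 bool, what is visible of it) and "extent" ([left, top, right, bottom] in pixels, round what is visible of it).
The state is a dict: "t": time; "joint_positions": joint angles; "joint_vel": joint speeds; "effort": joint torques, N m; "tcp_pos": TCP position; "tool_rot": TCP orientation; "contact_force": force on the tool from outside, world axes, zero at the start; "wrist_torque": the same for the moment, N m; "grip_width": finger opening in m; "grip_force": force on a finger pad.
Only numpy, scipy, OpenCV 4.12 (cv2) and the standard library are available. Lean on these libraries where they do the work, as an engineer would, in place of code of your own. Each camera call takes 0.05 s, during which the arm holds its last target. There are 200 camera calls.

### The job

Turn the steel shaft in the green drilling jig until the bright flat milled along it faces straight up, then swing the clamp arm with the red handle fully down so that its foot sits flat on that flat, and let go. Leave the wrench, collar, screwdriver and jar around the jig where they are.

Things in the scene. Friction and masses are not known exactly. Their poses are not given: they have to be found in the camera images.
- jig: Fixed drilling jig. Origin on the bench below the shaft's axis; x runs along the shaft, near end to far end, roughly away from the robot; z up. In this frame (mm): shaft axis at y 0, z 110; steel base plate x -65 to 145, y -80 to 80, 12 thick; green bearing blocks at x -30 and 105, 24 long, 58 wide, top at z 139; clamp hinge posts at x 40, y 58, top at z 148.
- shaft_grip (a point): Point on the shaft's axis at jig x -90, z 110 mm: middle of the plain round length, 36 mm in diameter, where the dark steel shaft can be gripped. It overhangs from x -135 to -42 mm with only the bench beneath (the base plate from x -65 on).
- shaft_flat (a point): Middle of the flat, 13 mm off the shaft's axis, at jig x 40 mm, beneath the clamp. The flat is a bright strip 24 mm wide, milled 5 mm deep from jig x -30 mm to the shaft's far end at x 155 mm; the near end is all round. The point turns with the shaft: z points squarely out of the flat, x along the shaft. z straight up = flat facing up.
- shaft (a joint): Angle of the shaft about the jig's x axis (rad, right-handed). 0 or 6.283 = flat faces straight up; 1.571 = towards the jig's -y side, 3.142 = down, 4.712 = towards +y. Turns either way between stops at -7 and 7. The bearings rub lightly (0.06 N m); it stays where it is left.
- clamp (a joint): Angle of the clamp arm (rad): 0 = level, its black foot (18 x 18 mm) on the upward flat; grows as raised, up to 1.35. On the round the foot stops at about 0.09. Stiff hinge (0.2 N m, 2 N at the handle): the arm stays where left. Hinge axis along jig x through jig x 40, y 58, z 135 mm; the arm reaches from it across the shaft towards -y.
- clamp_handle (a point): Middle of the clamp arm's red round handle (18 mm in diameter, 55 mm long, along the arm): 115 mm out from the hinge along the arm and, with the arm level, 6 mm above the hinge axis. Turns with the arm. With the arm level it is at jig x 40, y -57, z 141 mm.
- wrench: Loose steel wrench 170 mm long lying beside the jig; origin mid underside. Leave alone.
- collar: Loose brass shaft collar, 56 mm across, 18 mm high, lying beside the jig; origin centre of underside. Leave alone.
- screwdriver: Loose screwdriver with yellow handle lying beside the jig; origin mid underside. Leave alone.
- jar: Loose amber jar with steel cap, 60 mm across, 75 mm high, standing near the jig's far end; origin centre of underside. Leave alone.

How it is judged:
On the way:
1. the shaft's flat faces up (within 0.14 rad) while the clamp arm is still raised (angle between shaft_flat's own z axis and vertical below 0.14 rad and value of joint clamp above 0.3 rad), for 0.3 s.
At the end, for the whole second after the job is handed in: The flat faces up within 0.1 rad and the clamp arm is down with its foot on the flat (clamp joint below 0.035 rad), at rest (angle between shaft_flat's own z axis and vertical below 0.1 rad and value of joint clamp below 0.035 rad and velocity of joint clamp below 0.05 rad/s); the robot touches nothing.
It fails at once if the wrench, collar, screwdriver or jar was shifted by more than 30 mm (distance of any of wrench, collar, screwdriver, jar from where it was at the start of the episode above 0.03 m).
It also fails if it takes over 72 s, if anything falls off the work surface, if the arm or the gripper's body presses on something with over 40 N, if the wrist force passes 120 N, or if a joint passes its speed limit or range.

## Working session

There is one attempt and no reset: what is moved stays moved. The work goes in short steps, Python scripts to look and compute and a tool call to move; the robot and the scene stay as the last step left them, time stands still between calls to the robot, and variables do not carry over. Pictures are saved under pics/ and viewed, at most 10 in all, crops included, and the job is handed in when it is done.

Besides the shell and the picture viewer there is one more tool, called after "Emit:" as a command line: name --argument value ..., lists and objects as JSON in quotes. arm_command: Moves the arm, as the interface text tells. Its arguments: {"type":"object","properties":{"moves":{"type":"array","items":{"type":"array"}},"newtons":{"type":"number"}},"required":["moves"]}

```bash
mkdir -p pics; ls
python3 - <<'E'
from rig import telemetry, vision, models, ctrl
import cv2, numpy as np
print(telemetry.get_state(), ctrl.pinch_z)
ims=[]
for c in ("scene","top"):
    p,d=vision.read_camera(c); cv2.imwrite(f"pics/{c}0.png",p[:,:,::-1]); np.savez(f"{c}0.npz",p=p,d=d,**vision.camera_params(c))
    print(c,vision.camera_params(c))
    for q in ("jig","shaft","clamp","clamp_handle","shaft_flat","wrench","collar","screwdriver","jar"):
        r=models.outline_of(c,q); print(q,[(round(x["conf"],2),x["extent"]) for x in r[:2]])
        if r: np.save(f"m_{c}_{q}.npy",r[0]["pixels"])
E
```

```text
pics
{'t': 0.0, 'joint_positions': array([-1.49982814e+00,  2.59330740e-01,  1.53612585e+00,  1.85298620e-06,
        1.34797041e+00, -2.02776878e-01]), 'joint_vel': array([ 0.00046324, -0.00011248, -0.00023424, -0.00046568, -0.00093449,
        0.0013517 ]), 'effort': array([ 6.42217710e-04, -4.46026468e+01, -2.90563631e+01, -2.25841131e-04,
        1.14826381e-02, -2.56231004e-05]), 'tcp_pos': array([ 0.14868295, -0.52896305,  0.23046412]), 'tool_rot': array([-3.13979625e+00, -3.71188684e-04,  2.73744324e-01]), 'contact_force': array([ 0.15590606, -0.41762701,  0.7425893 ]), 'wrist_torque': array([-0.05049783,  0.00969316, -0.04175449]), 'grip_force': 0.0, 'grip_width': 0.08557510694521779} 0.0187
scene {'fx': 365.38890153867806, 'fy': 365.38890153867806, 'cx': 326.9039997876029, 'cy': 200.01249110555565, 'R': array([[ 0.4848578 ,  0.87447676,  0.01425884],
       [ 0.73820392, -0.40044906, -0.54285866],
       [-0.46900734,  0.27373519, -0.83970302]]), 't': array([-0.36457775, -0.36709297,  1.21220368])}
jig [(0.8, [294.1, 135.2, 378.2, 260.0])]
shaft [(0.97, [301.2, 138.2, 363.8,
[... 597 characters left out ...]
 [-9.75593262e-01, -5.08930363e-02, -2.13606379e-01],
       [ 2.13367637e-01,  1.01422934e-02, -9.76919334e-01]]), 't': array([0.05119774, 0.64702483, 0.95073483])}
jig [(0.85, [268.3, 161.6, 347.9, 298.8])]
shaft [(0.61, [287.3, 165.1, 321.3, 302.5])]
clamp [(0.84, [274.2, 197.9, 308.4, 213.5])]
clamp_handle [(0.58, [274.6, 199.7, 309.4, 219.6])]
shaft_flat [(0.59, [289.2, 166.1, 321.2, 302.7]), (0.39, [274.3, 199.5, 309.0, 215.7])]
wrench [(0.58, [371.3, 217.7, 399.2, 285.5]), (0.36, [287.6, 165.5, 325.9, 299.1])]
collar [(0.72, [222.1, 244.7, 244.2, 266.4])]
screwdriver [(0.93, [217.5, 149.0, 231.6, 228.3])]
jar [(0.81, [357.5, 166.1, 382.4, 193.9]), (0.17, [288.2, 164.9, 322.0, 301.7])]
```

View pics/scene0.png

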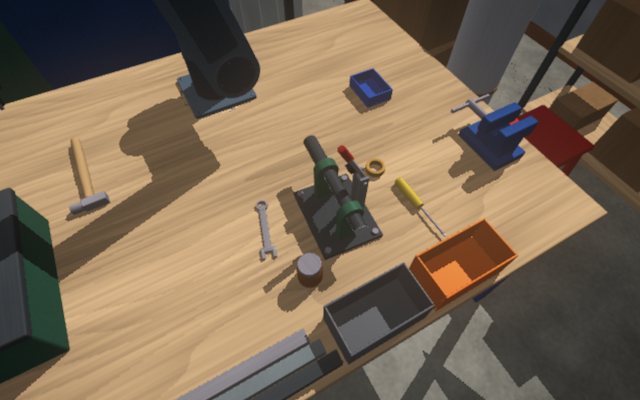

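View pics/top0.png

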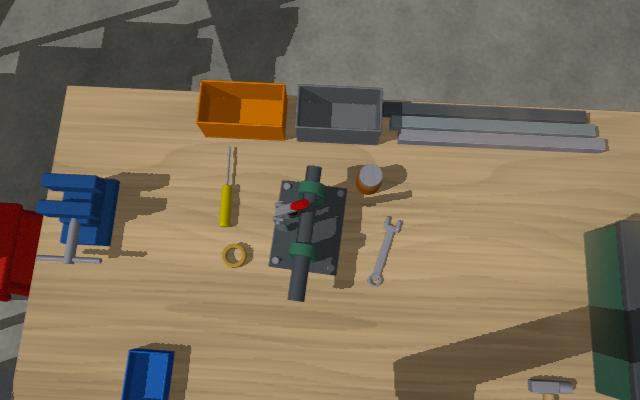

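```bash
cat > h.py <<'E'
import numpy as np, cv2
def cloud(f):
    z=np.load(f); d=z["d"]; v,u=np.nonzero(d>0); D=d[v,u]
    C=np.stack([(u-z["cx"])/z["fx"]*D,(v-z["cy"])/z["fy"]*D,D],1)
    return (C-z["t"])@z["R"], z["p"][v,u], u, v
def proj(z,X):
    c=X@z["R"].T+z["t"]; return np.stack([z["fx"]*c[:,0]/c[:,2]+z["cx"],z["fy"]*c[:,1]/c[:,2]+z["cy"]],1)
E
python3 - <<'E'
from h import *
for c in ("top","scene"):
    P,col,u,v=cloud(c+"0.npz")
    e=(260,355,155,310) if c=="top" else (285,390,125,265)
    k=(u>e[0])&(u<e[1])&(v>e[2])&(v<e[3])
    Q=P[k]; C=col[k]
    s=(Q[:,2]>.007)&(Q[:,2]<.018)
    r=cv2.minAreaRect((Q[s,:2]*1000).astype(np.float32)); print(c,"plate",s.sum(),r)
    s=(Q[:,2]>.095)&(Q[:,2]<.15)
    h=Q[s]; m,sd=np.median(h[:,:2],0),0
    l=cv2.fitLine((h[:,:2]*1000).astype(np.float32),cv2.DIST_HUBER,0,.1,.1).ravel(); print("line",l)
    # near end of shaft
    t=(h[:,:2]*1000-l[2:])@l[:2]; print(t.min(),t.max())
    z=np.load(c+"0.npz"); im=z["p"][e[2]:e[3],e[0]:e[1],::-1]
    cv2.imwrite(f"pics/{c}crop0.png",cv2.resize(im,None,fx=4 if c=="scene" else 3.8,fy=4 if c=="scene" else 3.8,interpolation=cv2.INTER_CUBIC))
a,b=[cv2.imread(f"pics/{c}crop0.png") for c in("top","scene")]
H=max(a.shape[0],b.shape[0]); p=lambda x:cv2.copyMakeBorder(x,0,H-x.shape[0],0,0,0)
cv2.imwrite("pics/both0.png",np.hstack([p(a),p(b)])); print(H)
E
```

```text
top plate 3446 ((609.8665771484375, 109.10503387451172), (159.7367706298828, 210.09722900390625), 85.28765869140625)
line [ 9.9718004e-01 -7.5046644e-02  5.7445770e+02  1.1222558e+02]
-139.3780797967631 152.11062255877042
scene plate 2821 ((605.36669921875, 160.53028869628906), (269.1755676269531, 224.60330200195312), 85.43600463867188)
line [ 9.9769264e-01 -6.7892790e-02  5.9767499e+02  1.0453397e+02]
-165.07256327451125 127.78491262464891
589
```

View pics/both0.png

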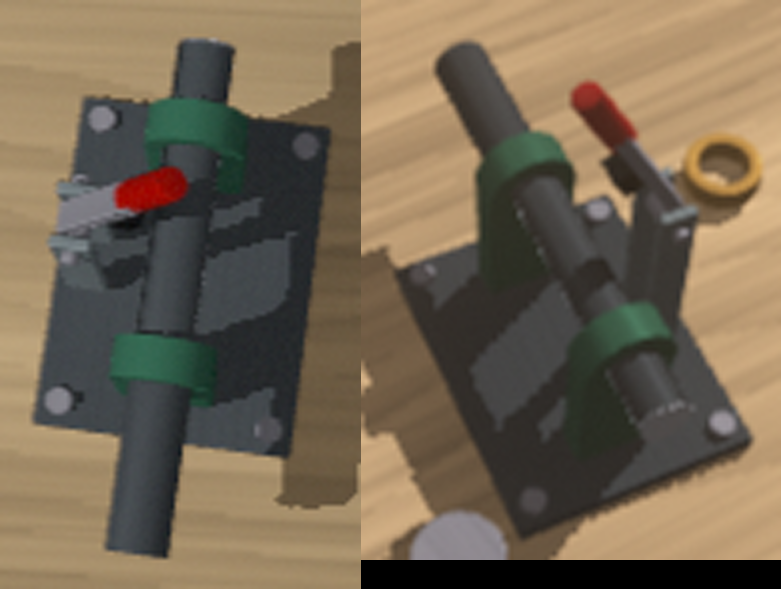

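```bash
cat >> h.py <<'E'
yaw=-0.0822; O=np.array([.570,.1124,0]); J=np.array([[np.cos(yaw),-np.sin(yaw),0],[np.sin(yaw),np.cos(yaw),0],[0,0,1]])
tojig=lambda P:(P-O)@J*1000
def section(pre,rng,rmin=9,rmax=24):
    for c in ("top","scene"):
        P,col,u,v=cloud(pre.format(c)); q=tojig(P); r=np.hypot(q[:,1],q[:,2]-110)
        a=np.degrees(np.arctan2(-q[:,1],q[:,2]-110))  # flat angle convention
        ok=np.any([(q[:,0]>lo)&(q[:,0]<hi) for lo,hi in rng],0)&(r<rmax)&(r>rmin)
        for b in range(-180,180,15):
            s=ok&(a>=b)&(a<b+15)
            if s.sum()>4: print(c,b+7,s.sum(),np.round(np.median(r[s]),1),col[s].mean(0).round())
E
python3 - <<'E'
from h import *
for c in("top","scene"):
    z=np.load(c+"0.npz"); print(c,"cam jig",tojig((-z["R"].T@z["t"])[None]))
print("near");section("{}0.npz",[(-130,-50)])
print("mid");section("{}0.npz",[(-15,20),(60,90)])
print("far");section("{}0.npz",[(120,153)])
for c in("top","scene"):
    P,col,u,v=cloud(c+"0.npz"); q=tojig(P); s=(col[:,0]>130)&(col[:,1]<50)&(col[:,2]<60)&(abs(q[:,0]-40)<60)&(abs(q[:,1])<100)&(q[:,2]>90)
    print("handle",c,s.sum(),q[s].mean(0),q[s].min(0),q[s].max(0))
    print({n:tojig(P[np.load(f"m_{c}_{n}.npy")[v,u]]).mean(0).round() for n in("wrench","collar","screwdriver","jar")})
E
```

```text
top cam jig [[-140.67337065  -49.70297153 1066.95050373]]
scene cam jig [[ 467.15025976 -234.84651326  823.8099462 ]]
near
top -83 15 17.0 [102.  94.  82.]
top -68 33 16.5 [84. 82. 77.]
top -53 56 16.2 [67. 71. 74.]
top -38 53 15.6 [69. 74. 78.]
top -23 77 16.3 [72. 77. 81.]
top -8 76 15.9 [69. 73. 78.]
top 7 79 16.2 [63. 67. 71.]
top 22 72 16.3 [56. 60. 64.]
top 37 77 16.0 [48. 52. 54.]
top 52 52 16.6 [40. 43. 46.]
top 67 44 16.9 [35. 38. 41.]
top 82 19 17.4 [38. 40. 41.]
top 97 10 17.8 [60. 56. 50.]
scene -53 10 15.2 [87. 82. 76.]
scene -38 23 15.6 [81. 79. 75.]
scene -23 20 16.2 [82. 80. 77.]
scene -8 37 17.3 [81. 79. 76.]
scene 7 48 18.1 [77. 74. 70.]
scene 22 51 18.6 [73. 69. 64.]
scene 37 44 19.3 [66. 61. 55.]
scene 52 49 19.8 [59. 53. 46.]
scene 67 37 20.5 [65. 56. 47.]
scene 82 20 20.6 [120.  99.  76.]
scene 97 5 20.4 [155. 128.  96.]
mid
top -83 9 17.4 [58. 63. 66.]
top -68 19 17.1 [48. 54. 56.]
top -53 22 16.5 [58. 62. 65.]
top -38 39 16.3 [69. 73. 77.]
top -23 40 16.4 [71. 75. 79.]
top -8 43 16.1 [67. 70. 74.]
top 7 59 16.8 [62. 62. 65.]
top 22 60 16.6 [53. 57. 60.]
top 37
[... 826 characters left out ...]
.4 [66. 64. 62.]
scene 37 34 19.7 [57. 54. 52.]
scene 52 28 20.2 [52. 48. 45.]
scene 67 15 19.9 [56. 55. 51.]
handle top 112 [ 36.33754185  11.98645968 248.2608069 ] [ 30.51149116  -3.31331796 219.35083754] [ 44.07322266  27.61583755 265.16573376]
{'wrench': array([   8., -185.,    5.]), 'collar': array([-52., 163.,  13.]), 'screwdriver': array([ 79., 203.,  19.]), 'jar': array([ 160., -126.,   61.])}
handle scene 12 [ 40.32740781   0.73825932 259.81353514] [ 36.54078527  -5.39645838 230.12527248] [ 42.65444006  22.45086139 265.25477577]
{'wrench': array([   8., -188.,    6.]), 'collar': array([-51., 159.,  13.]), 'screwdriver': array([ 68., 195.,  21.]), 'jar': array([ 175., -134.,   60.])}
```

```bash
cat >> h.py <<'E'
from scipy.spatial.transform import Rotation as Ro
def delta(x,y,z,phi,n=1):
    """tool-frame shift (mm) and rotvec from current pose to TCP at jig (x,y,z) mm, tool leaning phi deg (0=down, +=from -y side)"""
    from rig import telemetry
    s=telemetry.get_state(); R=Ro.from_euler("xyz",s["tool_rot"])
    T=Ro.from_matrix(J)*Ro.from_euler("x",phi,degrees=True)*Ro.from_euler("x",180,degrees=True)
    tgt=O+J@np.array([x,y,z])/1000
    print("shift",(R.inv().apply(tgt-s["tcp_pos"])*1000).round(1),"rot",(R.inv()*T).as_rotvec().round(4),"after-rot shift",(T.inv().apply(tgt-s["tcp_pos"])*1000).round(1))
def where():
    from rig import telemetry
    s=telemetry.get_state(); R=Ro.from_matrix(J).inv()*Ro.from_euler("xyz",s["tool_rot"])
    print("t",round(s["t"],2),"jigTCP",tojig(s["tcp_pos"][None])[0].round(1),"zaxis",R.as_matrix()[:,2].round(3),"yaxis",R.as_matrix()[:,1].round(3),"phi",np.degrees(np.arctan2(R.as_matrix()[1,2],-R.as_matrix()[2,2])).round(1),"q",s["joint_positions"].round(2),"F",s["contact_force"].round(1),"w",round(s["grip_width"],4),s["grip_force"])
E
python3 -c "
from h import *
where();delta(-90,-150,240,0)"
```

```text
t 1.0 jigTCP [-367.1 -674.3  231.3] zaxis [ 0. -0. -1.] yaxis [ 0.349 -0.937  0.   ] phi -0.0 q [-1.5   0.26  1.53  0.    1.35 -0.2 ] F [-0.4 -0.1  0.7] w 0.0854 0.0
shift [ 442.5 -394.9   -8.7] rot [ 0.    -0.     0.356] after-rot shift [ 277.1 -524.3   -8.7]
```

Emit:
arm_command --moves '[[1,[32,-28,-1],[0,0,0]],[1,[32,-28,-1],[0,0,0]],[1,[32,-28,-1],[0,0,0]],[1,[32,-28,-1],[0,0,0]],[1,[32,-28,-1],[0,0,0]],[1,[32,-28,-1],[0,0,0]],[1,[32,-28,0],[0,0,0]],[1,[32,-28,0],[0,0,0]],[1,[32,-28,0],[0,0,0]],[1,[32,-28,0],[0,0,0]],[1,[32,-28,0],[0,0,0]],[1,[32,-28,0],[0,0,0]],[1,[32,-28,0],[0,0,0]],[1,[26,-30,0],[0,0,0]],[1,[0,0,0],[0,0,0.178]],[1,[0,0,0],[0,0,0.178]],[1,[0,0,0],[0.17,0,0]],[1,[0,0,0],[0.17,0,0]],[1,[0,0,0],[0.17,0,0]],[1,[0,0,0],[0.17,0,0]]]'

```text
t: 3.5
tcp_pos: [0.4682, -0.0314, 0.2382]
tool_rot: [-2.458, -0.003, -0.083]
contact_force: [0.1, -0.4, -0.6]
grip_width: 0.0858
grip_force: 0.0
```

Emit:
arm_command --moves '[[1,[0,0,0],[0.17,0,0]],[1,[0,0,0],[0.17,0,0]],[1,[0,0,0],[0,0,0]],[1,[0,0,0],[0,0,0]]]'

```text
t: 4.0
tcp_pos: [0.4679, -0.0307, 0.2375]
tool_rot: [-2.125, -0.0, -0.082]
contact_force: [0.2, 0.1, 0.6]
grip_width: 0.0851
grip_force: 0.0
```

```bash
python3 -c "
from h import *
where();delta(-90,-62,146,60)"
```

```text
t 4.0 jigTCP [ -90.  -151.   237.5] zaxis [-0.     0.85  -0.526] yaxis [ 0.    -0.526 -0.85 ] phi 58.3 q [-0.84  0.42  1.73  0.68  1.77  0.66] F [0.2 0.1 0.6] w 0.0851 0.0
shift [  0.   31.  123.8] rot [0.0303 0.0001 0.0003] after-rot shift [  0.   34.7 122.8]
```

Emit:
arm_command --moves '[[1,[0,0,0],[0.102,0,0]],[1,[0,0,0],[0.102,0,0]],[1,[0,0,0],[0,0,0]]]'

```text
t: 4.38
tcp_pos: [0.4677, -0.0301, 0.2373]
tool_rot: [-1.92, 0.0, -0.081]
contact_force: [-0.2, 0.7, 0.3]
grip_width: 0.0854
grip_force: 0.0
```

```bash
python3 -c "
from h import *
where();delta(-90,-51.7,128.8,70);delta(-90,17.6,103.6,70)"
```

```text
t 4.38 jigTCP [ -90.3 -150.4  237.3] zaxis [-0.001  0.94  -0.342] yaxis [ 0.    -0.342 -0.94 ] phi 70.0 q [-0.88  0.54  1.74  0.75  1.87  0.59] F [-0.2  0.7  0.3] w 0.0854 0.0
shift [  0.4  68.2 129.9] rot [0.0002 0.0013 0.    ] after-rot shift [  0.3  68.2 129.9]
shift [  0.5  68.1 203.6] rot [0.0002 0.0013 0.    ] after-rot shift [  0.3  68.2 203.6]
```

Align, advance, then close on the shaft.

Emit:
arm_command --moves '[[1,[0,34,30],[0,0,0]],[1,[0,34,30],[0,0,0]],[1,[0,0,40],[0,0,0]],[1,[0,0,40],[0,0,0]],[1,[0,0,40],[0,0,0]],[1,[0,0,23],[0,0,0]],[1,[0,0,0],[0,0,0]],[-1,[0,0,0],[0,0,0]],[-1,[0,0,0],[0,0,0]],[-1,[0,0,0],[0,0,0]],[-1,[0,0,0],[0,0,0]],[-1,[0,0,0],[0,0,0]],[-1,[0,0,0],[0,0,0]]]' --newtons 40

```text
t: 6.0
tcp_pos: [0.482, 0.1354, 0.1044]
tool_rot: [-1.918, -0.001, -0.083]
contact_force: [-3.3, -6.3, 2.1]
grip_width: 0.0348
grip_force: 39.6
```

```bash
python3 -c "
from h import *
where()"
```

```text
t 6.0 jigTCP [-89.6  15.7 104.4] zaxis [ 0.001  0.94  -0.341] yaxis [ 0.    -0.341 -0.94 ] phi 70.1 q [-0.63  0.7   1.97  0.93  1.49  0.4 ] F [-3.3 -6.3  2.1] w 0.0348 39.59076941013336
```

Emit:
arm_command --moves '[[-1,[0,3.2,-0.3],[-0.17,0,0]],[-1,[0,3.2,-0.3],[-0.17,0,0]],[-1,[0,3.2,-0.3],[-0.17,0,0]],[-1,[0,3.2,-0.3],[-0.17,0,0]],[-1,[0,3.2,-0.3],[-0.17,0,0]],[-1,[0,0,0],[0,0,0]]]'

```text
t: 6.75
tcp_pos: [0.4808, 0.1259, 0.0941]
tool_rot: [-2.771, -0.004, -0.077]
contact_force: [-1.3, -7.7, 5.2]
grip_width: 0.0347
grip_force: 47.9
```

```bash
cat > snap.py <<'E'
from h import *; import sys
from rig import vision
n=sys.argv[1]; where(); ims=[]
for c in("top","scene"):
    p,d=vision.read_camera(c); np.savez(f"{c}{n}.npz",p=p,d=d,**vision.camera_params(c))
    e=(260,355,155,310) if c=="top" else (285,390,125,265)
    im=cv2.resize(p[e[2]:e[3],e[0]:e[1],::-1],None,fx=3.8,fy=3.8,interpolation=cv2.INTER_CUBIC); ims.append(cv2.copyMakeBorder(im,0,589-im.shape[0],0,0,0))
cv2.imwrite(f"pics/both{n}.png",np.hstack(ims))
section("{}"+n+".npz",[(-15,20),(60,90),(120,153)])
E
python3 snap.py 1
```

```text
t 6.75 jigTCP [-90.    6.2  94.1] zaxis [ 0.002  0.362 -0.932] yaxis [ 0.006 -0.932 -0.362] phi 21.2 q [-0.24  0.3   1.93  0.43  1.02  1.15] F [-1.3 -7.7  5.2] w 0.0347 47.912076115608215
top -83 13 17.3 [88. 89. 84.]
top -68 28 17.0 [83. 85. 82.]
top -53 43 16.8 [74. 79. 83.]
top -38 53 16.5 [76. 81. 85.]
top -23 68 16.4 [78. 83. 87.]
top -8 78 16.4 [76. 79. 83.]
top 7 84 16.7 [68. 70. 73.]
top 22 64 15.1 [103. 106. 110.]
top 37 45 13.1 [110. 111. 116.]
top 52 39 12.6 [109. 110. 115.]
top 67 39 12.8 [109. 110. 115.]
top 82 53 14.3 [109. 110. 114.]
top 97 48 16.6 [109. 109. 113.]
top 112 6 17.9 [102. 104. 109.]
scene -53 14 15.5 [81. 81. 78.]
scene -38 26 16.2 [83. 83. 82.]
scene -23 45 16.5 [86. 86. 85.]
scene -8 57 17.5 [88. 88. 88.]
scene 7 73 17.9 [78. 76. 74.]
scene 22 75 18.4 [110. 107. 108.]
scene 37 55 16.9 [119. 116. 117.]
scene 52 44 15.7 [117. 114. 115.]
scene 67 54 16.1 [117. 114. 115.]
scene 82 60 17.9 [110. 107. 108.]
scene 97 35 19.7 [85. 85. 82.]
```

View pics/both1.png

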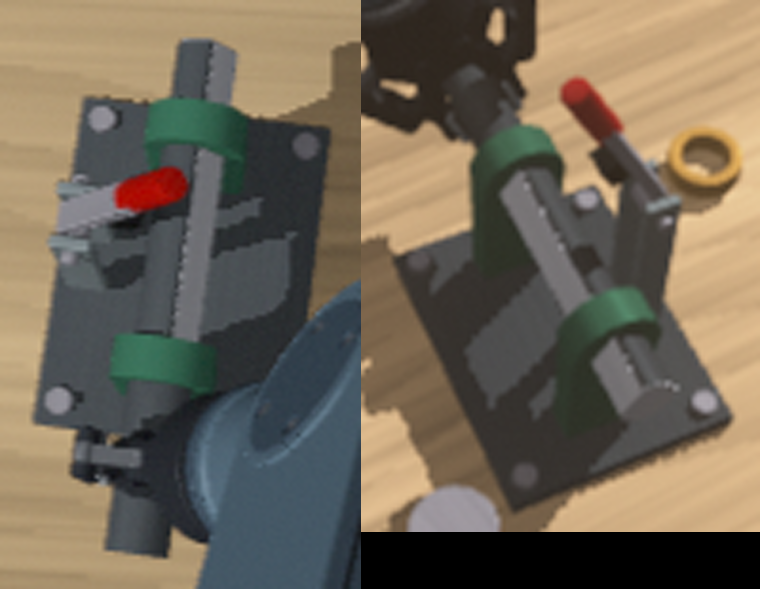

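The flat (bright strip, top crop column ~200, scene crop column ~560) now shows on the -y side, roughly 60° from up. Continue turning.

Emit:
arm_command --moves '[[-1,[0,3.2,-0.3],[-0.17,0,0]],[-1,[0,3.2,-0.3],[-0.17,0,0]],[-1,[0,3.2,-0.3],[-0.17,0,0]],[-1,[0,3.2,-0.3],[-0.17,0,0]],[-1,[0,3.2,-0.3],[-0.17,0,0]],[-1,[0,3.2,-0.3],[-0.17,0,0]],[-1,[0,0,0],[0,0,0]],[-1,[0,0,0],[0,0,0]]]'

```text
t: 7.85
tcp_pos: [0.4792, 0.1092, 0.096]
tool_rot: [2.499, 0.003, -0.081]
contact_force: [-1.0, 12.2, 9.6]
grip_width: 0.0346
grip_force: 49.1
```

```bash
cat >> h.py <<'E'
def flat(n):
    for c in("top","scene"):
        P,col,u,v=cloud(f"{c}{n}.npz"); q=tojig(P); r=np.hypot(q[:,1],q[:,2]-110)
        ok=np.any([(q[:,0]>lo)&(q[:,0]<hi) for lo,hi in [(-14,20),(60,90),(120,152)]],0)&(r<21)&(q[:,2]>100)&(col.mean(1)>95)
        p=q[ok]
        for _ in range(4):
            m=np.median(p,0); w=np.linalg.svd(p-p.mean(0),full_matrices=False)[2][2]; w*=np.sign(w[2]+1e-9); e=abs((p-p.mean(0))@w); p=p[e<2]
        print(c,len(p),"mean",p.mean(0).round(1),"normal",w.round(3),"ang deg",np.degrees(np.arctan2(-w[1],w[2])).round(1),"width y",np.percentile(p[:,1],[2,98]).round(1))
E
python3 -c "
from h import *
flat('1')"
python3 snap.py 2 | grep -v scene; python3 -c "
from h import *
flat('2')"
```

```text
top 138 mean [ 59.8 -11.9 114.7] normal [ 0.007 -0.748  0.664] ang deg 48.4 width y [-17.4  -5.4]
scene 232 mean [ 74.1 -12.8 119.1] normal [ 0.002 -0.82   0.573] ang deg 55.1 width y [-19.2  -6.2]
t 7.85 jigTCP [-90.3 -10.7  96. ] zaxis [-0.002 -0.6   -0.8  ] yaxis [ 0.002 -0.8    0.6  ] phi -36.8 q [ 0.38  0.54  1.67 -0.59  1.31  2.3 ] F [-1.  12.2  9.6] w 0.0346 49.13144409656525
top -83 13 17.5 [98. 96. 86.]
top -68 28 17.1 [77. 78. 75.]
top -53 47 16.8 [85. 88. 92.]
top -38 84 14.8 [153. 155. 160.]
top -23 53 12.4 [162. 163. 168.]
top -8 55 12.0 [159. 159. 164.]
top 7 60 11.9 [157. 156. 162.]
top 22 84 13.6 [155. 157. 162.]
top 37 87 15.4 [145. 146. 151.]
top 52 72 16.5 [92. 95. 99.]
top 67 53 17.3 [49. 53. 55.]
top 82 22 17.6 [50. 53. 53.]
top 347 mean [ 66.   -0.5 121.6] normal [0.002 0.066 0.998] ang deg -3.8 width y [-11.8  12.3]
scene 299 mean [ 77.4  -1.6 123.1] normal [-0.     0.052  0.999] ang deg -3.0 width y [-14.   10.2]
```

View pics/both2.png

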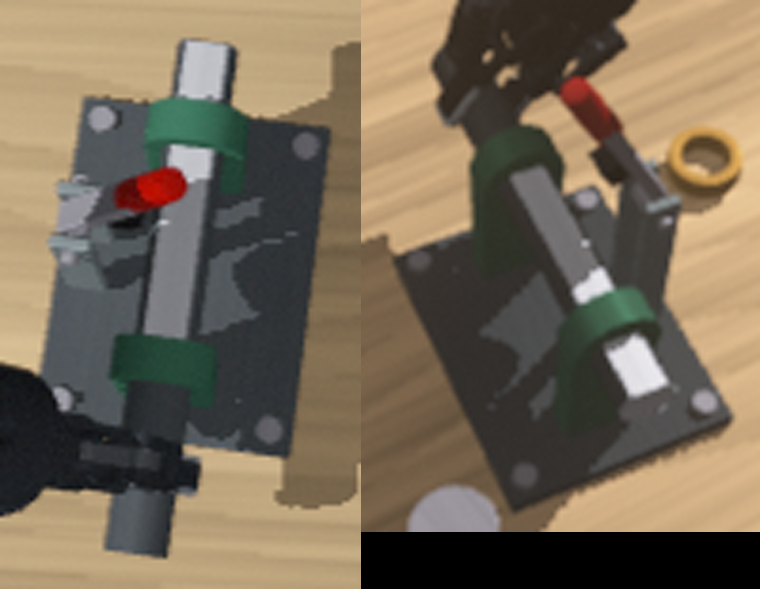

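The flat now faces nearly up in both views (bright strip at top crop x~180); the fit says about 3.4° overshoot. Correct and release.

Emit:
arm_command --moves '[[-1,[0,-1.1,0],[0.06,0,0]],[-1,[0,0,0],[0,0,0]],[-1,[0,0,0],[0,0,0]],[1,[0,0,0],[0,0,0]],[1,[0,0,0],[0,0,0]],[1,[0,0,0],[0,0,0]],[1,[0,0,0],[0,0,0]],[1,[0,0,-30],[0,0,0]],[1,[0,0,-40],[0,0,0]],[1,[0,0,-50],[0,0,0]],[1,[0,0,-30],[0,0,0]],[1,[0,0,0],[0,0,0]]]'

```text
t: 9.45
tcp_pos: [0.487, 0.1923, 0.2219]
tool_rot: [2.558, -0.004, -0.081]
contact_force: [-0.5, 0.1, -0.6]
grip_width: 0.0856
grip_force: 0.0
```

```bash
python3 snap.py 3 | head -1; python3 -c "
from h import *
flat('3')
for c in('top','scene'):
    P,col,u,v=cloud(c+'3.npz'); q=tojig(P); s=(col[:,0]>110)&(col[:,1]<60)&(col[:,2]<60)&(abs(q[:,0]-40)<40)&(abs(q[:,1])<100)&(q[:,2]>150)
    print(c,s.sum(),q[s].mean(0),q[s].min(0),q[s].max(0))
"
```

```text
t 9.45 jigTCP [-89.3  72.8 221.9] zaxis [ 0.004 -0.551 -0.834] yaxis [-0.001 -0.834  0.551] phi -33.4 q [ 0.48  0.46  1.42 -0.49  1.6   2.2 ] F [-0.5  0.1 -0.6] w 0.0856 0.0
top 352 mean [ 65.4  -1.  121.6] normal [0.002 0.022 1.   ] ang deg -1.3 width y [-12.5  11.5]
scene 314 mean [ 76.2  -2.1 123.2] normal [0.001 0.015 1.   ] ang deg -0.9 width y [-13.9  10.1]
top 46 [ 38.44245791  -0.89435523 260.43361927] [ 31.80956596  -6.70673121 255.50020207] [ 46.87198129   4.41911405 267.48200529]
scene 23 [ 37.43952593  -1.98271269 262.91085563] [ 32.75777577  -7.4584935  259.61844646] [ 41.9987486    4.22792194 266.28915351]
```

```bash
python3 -c "
from h import *
delta(40,80,280,-62)"
```

```text
shift [130.5  26.1 -55.5] rot [-0.4956  0.0006  0.0011] after-rot shift [130.6  49.2 -36.4]
```

Emit:
arm_command --moves '[[-1,[0,13,-28],[0,0,0]],[-1,[0,13,-28],[0,0,0]],[-1,[44,0,0],[-0.1,0,0]],[-1,[44,0,0],[-0.1,0,0]],[-1,[43,0,0],[-0.1,0,0]],[-1,[0,0,0],[-0.1,0,0]],[-1,[0,0,0],[-0.095,0,0]],[-1,[0,0,0],[0,0,0]],[-1,[0,0,0],[0,0,0]]]'

```text
t: 10.68
tcp_pos: [0.6174, 0.1888, 0.2808]
tool_rot: [2.061, 0.001, -0.083]
contact_force: [0.4, -1.1, -0.0]
grip_width: -0.0001
grip_force: 0.0
```

```bash
python3 snap.py 4 | head -1; python3 -c "
from h import *
flat('4')
import math
for th in (62,):
    for m in (25,0): delta(40,58-115*math.cos(math.radians(th))+(15+m)*math.sin(math.radians(th)),135+115*math.sin(math.radians(th))+(15+m)*math.cos(math.radians(th)),-th)
"
```

```text
t 10.68 jigTCP [ 40.9  80.1 280.8] zaxis [-0.001 -0.882 -0.471] yaxis [ 0.001 -0.471  0.882] phi -61.9 q [ 0.52  0.84  0.9  -0.92  2.    2.04] F [ 0.4 -1.1 -0. ] w -0.0001 0.0
top 320 mean [ 63.6  -1.3 121.6] normal [ 0.    -0.007  1.   ] ang deg 0.4 width y [-12.2  10.9]
scene 298 mean [ 73.9  -2.4 123.2] normal [0. 0. 1.] ang deg -0.0 width y [-13.3   9.1]
shift [-1.  -4.6 48.7] rot [-0.0031 -0.0001 -0.0017] after-rot shift [-1.  -4.7 48.7]
shift [-1.  -4.5 73.7] rot [-0.0031 -0.0001 -0.0017] after-rot shift [-1.  -4.7 73.7]
```

View pics/both4.png

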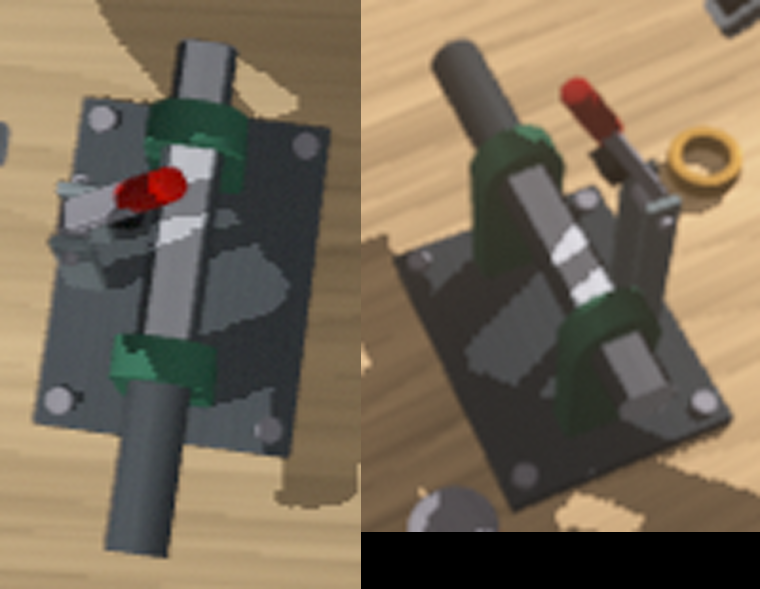

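The gripper is clear of the view, flat faces up, and the clamp is still raised. Approach the handle's back side and swing it down in an arc.

Emit:
arm_command --moves '[[-1,[-1,-5,20],[0,0,0]],[-1,[0,0,20],[0,0,0]],[-1,[0,0,15],[0,0,0]],[-1,[0,0,10],[0,0,0]],[-1,[0,0,8],[0,0,0]],[-1,[0,0,0],[0,0,0]]]'

```text
t: 11.52
tcp_pos: [0.6112, 0.1273, 0.2428]
tool_rot: [2.061, -0.0, -0.083]
contact_force: [0.8, 0.4, -0.4]
grip_width: 0.0002
grip_force: 0.0
```

Emit:
arm_command --moves '[[-1,[0,1,13.9],[0.12,0,0]],[-1,[0,1,13.9],[0.12,0,0]],[-1,[0,1,13.9],[0.12,0,0]],[-1,[0,0,0],[0,0,0]]]'

```text
t: 12.02
tcp_pos: [0.6087, 0.0907, 0.2236]
tool_rot: [2.421, -0.004, -0.085]
contact_force: [-0.8, 0.2, 0.2]
grip_width: 0.0
grip_force: 0.0
```

```bash
python3 snap.py 5 | head -1; python3 -c "
from h import *
flat('5')"
```

```text
t 12.03 jigTCP [ 40.4 -18.5 223.6] zaxis [ 0.001 -0.659 -0.752] yaxis [-0.004 -0.752  0.659] phi -41.3 q [ 0.32  0.6   1.24 -0.65  1.62  2.05] F [-0.8  0.2  0.2] w 0.0 0.0
top 301 mean [ 64.   -0.9 121.4] normal [-0.     0.008  1.   ] ang deg -0.5 width y [-13.7  13.6]
scene 310 mean [ 74.6  -3.  123.1] normal [0.001 0.01  1.   ] ang deg -0.5 width y [-14.9  10.4]
```

View pics/both5.png

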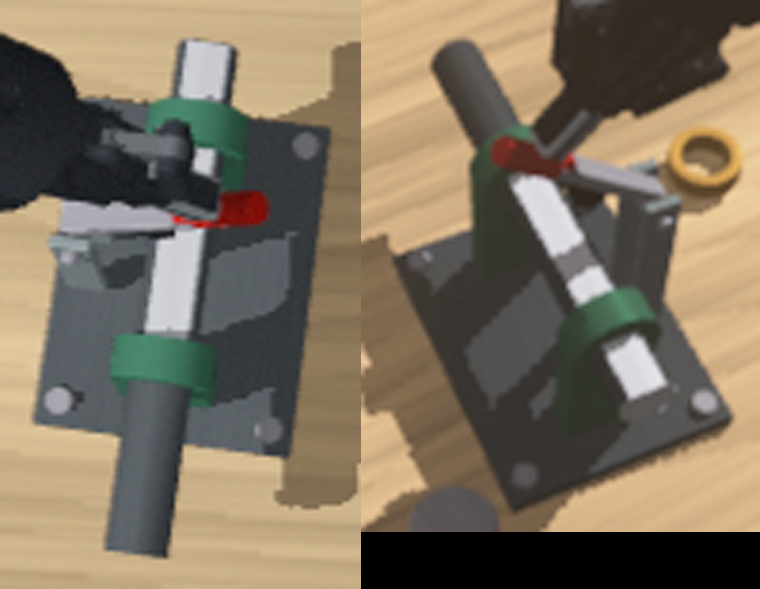

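The closed fingers are on the handle (top crop ~(190,205)) and the clamp arm is following down, flat still up. Continue.

Emit:
arm_command --moves '[[-1,[0,1,13.9],[0.12,0,0]],[-1,[0,1,13.9],[0.12,0,0]],[-1,[0,1,13.9],[0.12,0,0]],[-1,[0,1,13.9],[0.12,0,0]],[-1,[0,1,10],[0.12,0,0]],[-1,[0,0,0],[0,0,0]],[-1,[0,0,0],[0,0,0]]]'

```text
t: 13.0
tcp_pos: [0.6053, 0.0579, 0.166]
tool_rot: [3.018, 0.002, -0.081]
contact_force: [0.1, 0.6, -0.3]
grip_width: 0.0004
grip_force: 0.0
```

```bash
python3 -c "
from h import *
where();delta(40,-57,150,0)"
```

```text
t 13.0 jigTCP [ 39.6 -51.5 166. ] zaxis [-0.002 -0.123 -0.992] yaxis [ 0.001 -0.992  0.123] phi -7.1 q [-0.02  0.43  1.46 -0.13  1.27  1.68] F [ 0.1  0.6 -0.3] w 0.0004 0.0
shift [ 0.4  3.5 16.6] rot [0.1234 0.0016 0.0012] after-rot shift [ 0.4  5.5 16. ]
```

Emit:
arm_command --moves '[[-1,[0,4,6],[0.12,0,0]],[-1,[0,0,5],[0,0,0]],[-1,[0,0,3],[0,0,0]],[-1,[0,0,1],[0,0,0]],[-1,[0,0,0],[0,0,0]]]'

```text
t: 13.62
tcp_pos: [0.6049, 0.0533, 0.1519]
tool_rot: [3.14, 0.001, -0.081]
contact_force: [-0.6, 0.1, -0.3]
grip_width: -0.0002
grip_force: 0.0
```

Emit:
arm_command --moves '[[-1,[0,0,1],[0,0,0]],[-1,[0,0,1],[0,0,0]],[-1,[0,0,0],[0,0,0]]]'

```text
t: 14.0
tcp_pos: [0.6051, 0.0525, 0.1502]
tool_rot: [3.141, -0.0, -0.082]
contact_force: [0.7, -0.4, 1.0]
grip_width: -0.0003
grip_force: 0.5
```

Emit:
arm_command --moves '[[-1,[0,0,1],[0,0,0]],[-1,[0,0,1],[0,0,0]],[-1,[0,0,0],[0,0,0]]]'

```text
t: 14.38
tcp_pos: [0.6052, 0.0524, 0.1496]
tool_rot: [3.141, -0.001, -0.082]
contact_force: [-3.5, 1.2, 9.2]
grip_width: 0.0002
grip_force: 4.6
```

Emit:
arm_command --moves '[[-1,[0,0,1],[0,0,0]],[-1,[0,0,1],[0,0,0]],[-1,[0,0,0],[0,0,0]]]'

```text
t: 14.75
tcp_pos: [0.6053, 0.0524, 0.1492]
tool_rot: [3.141, -0.002, -0.082]
contact_force: [-6.8, 0.3, 17.4]
grip_width: -0.0002
grip_force: 9.1
```

Firm stop at the level-arm height. Retract and check.

Emit:
arm_command --moves '[[-1,[0,0,-5],[0,0,0]],[-1,[0,0,-30],[0,0,0]],[-1,[0,0,-50],[0,0,0]],[-1,[-50,0,-30],[0,0,0]],[-1,[-60,0,0],[0,0,0]],[-1,[-60,0,0],[0,0,0]],[-1,[-30,0,0],[0,0,0]],[-1,[0,0,0],[0,0,0]]]'

```text
t: 15.75
tcp_pos: [0.4039, 0.069, 0.2613]
tool_rot: [3.14, -0.0, -0.082]
contact_force: [0.1, -0.9, 0.1]
grip_width: -0.0001
grip_force: 0.0
```

```bash
python3 snap.py 6 | head -1; python3 -c "
from h import *
flat('6')
for c in('top','scene'):
    P,col,u,v=cloud(c+'6.npz'); q=tojig(P); s=(col[:,0]>110)&(col[:,1]<60)&(col[:,2]<60)&(abs(q[:,0]-40)<40)&(abs(q[:,1])<100)&(q[:,2]>120)
    k=s&(abs(q[:,0]-np.median(q[s,0]))<5); print(c,s.sum(),q[s].min(0),q[s].max(0),'slope',np.polyfit(q[k,1],q[k,2],1))
"
```

```text
t 15.75 jigTCP [-161.9  -56.8  261.3] zaxis [ 0.    -0.001 -1.   ] yaxis [ 0.    -1.     0.001] phi -0.1 q [-0.1  -0.02  1.79 -0.    1.38  1.55] F [ 0.1 -0.9  0.1] w -0.0001 0.0
top 372 mean [ 67.4  -0.6 121.7] normal [0.002 0.003 1.   ] ang deg -0.2 width y [-13.1  11.7]
scene 289 mean [ 78.5  -2.1 123.1] normal [-0.001  0.014  1.   ] ang deg -0.8 width y [-13.8  10.2]
top 182 [ 30.49742163 -81.90219441 138.0361321 ] [ 46.33738867 -29.15043418 152.44169514] slope [-1.91273233e-03  1.46777316e+02]
scene 102 [ 29.6823397  -83.26580647 143.84847044] [ 45.16937398 -31.37629441 151.79757744] slope [-9.10443260e-03  1.48423557e+02]
```

View pics/both6.png

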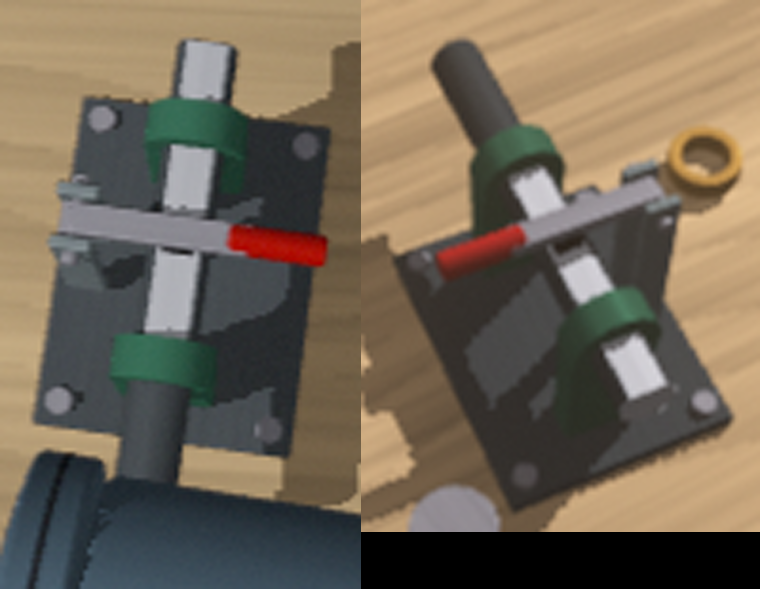

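The clamp arm lies level across the upward flat (handle at top crop (280,245)), its slope is within 0.01 rad, and the robot is clear.

```bash
python3 -c "
from rig import workorder
print(workorder.sign_off())"
```

```text
the job is handed in; nothing more can be done
None
```

The job is handed in at about 16 s. The last pictures put the flat within 1° of straight up, the clamp arm level to about 0.01 rad and the robot clear. I kept away from the wrench, collar, screwdriver and jar but did not re-measure them, and `sign_off` gave no verdict.

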